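# Stand the tipped bottles in the slotted carrier and lock the end stops

### The job

Stand every tipped white bottle upright in the carrier's lane, each in the middle of a free green place, leaving the bottles that already stand there where they are. Then drop the two orange end stops into the lane's slot, one over each red end mark, flange down on the deck, and twist each a quarter turn so that its handle lies straight across the lane and the stop is locked. Leave the other things on the bench alone.

Things in the scene. Friction and masses are not known exactly. Their poses are not given: they have to be found in the camera images.
- carrier: Fixed aluminium carrier, 112 x 530 mm: one lane. Origin: centre of underside; x across the lane away from the robot, y along it, z up. Deck 32 mm above bench. Blue guard bars (top 45 mm above deck, 100 mm apart, |y| < 195 mm). T-slot along the middle, full length: mouth 20 mm wide, lips 10 thick, channel 48 wide, 16 high. Red marks at y = +-240 mm: one stop each. Bottle places at y = 0, +-76, +-152 mm.
- tag1: Flat green patch on the carrier's deck, either side of the slot: one of three free bottle places (neighbours take the other two of the row of five). Origin at its centre, at deck height (32 mm above the bench).
- tag2: Flat green patch on the carrier's deck, either side of the slot: one of three free bottle places (neighbours take the other two of the row of five). Origin at its centre, at deck height (32 mm above the bench).
- tag3: Flat green patch on the carrier's deck, either side of the slot: one of three free bottle places (neighbours take the other two of the row of five). Origin at its centre, at deck height (32 mm above the bench).
- bottle1_mid (a point): Tipped bottle, at first lying on a flat side on the bench (None: absent). White square body 52 x 52 x 88 mm, then 12 mm neck, then round blue cap 40 mm across, 25 mm high; 125 mm overall, about 0.16 kg, bottom-heavy. Point on its axis half-way up, 62.5 mm from the foot; z runs from foot to cap; the cap's middle is 50 mm further along z. Upright on the deck the point is 94.5 mm above the bench.
- bottle2_mid (a point): Tipped bottle, at first lying on a flat side on the bench (None: absent). White square body 52 x 52 x 88 mm, then 12 mm neck, then round blue cap 40 mm across, 25 mm high; 125 mm overall, about 0.16 kg, bottom-heavy. Point on its axis half-way up, 62.5 mm from the foot; z runs from foot to cap; the cap's middle is 50 mm further along z. Upright on the deck the point is 94.5 mm above the bench.
- bottle3_mid (a point): Tipped bottle, at first lying on a flat side on the bench (None: absent). White square body 52 x 52 x 88 mm, then 12 mm neck, then round blue cap 40 mm across, 25 mm high; 125 mm overall, about 0.16 kg, bottom-heavy. Point on its axis half-way up, 62.5 mm from the foot; z runs from foot to cap; the cap's middle is 50 mm further along z. Upright on the deck the point is 94.5 mm above the bench.
- neighbour1_mid (a point): Bottle of the same kind (white, blue cap, same sizes) that already stands upright in the carrier's lane and stays there. Point on its axis half-way up; z up to the cap.
- neighbour2_mid (a point): Bottle of the same kind (white, blue cap, same sizes) that already stands upright in the carrier's lane and stays there. Point on its axis half-way up; z up to the cap.
- stopA_grip (a point): End stop upright in a grey stand, 0.18 kg; both alike. Orange handle 60 mm long (x) x 16 (y) x 49, on a flange disc 48 across, 6 thick; below it a 14 mm stem and T-head 38 (x) x 15 x 8. Point in the handle on the axis, 42 mm above flange underside, 13 below top; z up. Reaches 20 mm below flange. Drops in with handle along slot (point then 74 mm above bench); locks when turned 90 deg either way.
- stopB_grip (a point): End stop upright in a grey stand, 0.18 kg; both alike. Orange handle 60 mm long (x) x 16 (y) x 49, on a flange disc 48 across, 6 thick; below it a 14 mm stem and T-head 38 (x) x 15 x 8. Point in the handle on the axis, 42 mm above flange underside, 13 below top; z up. Reaches 20 mm below flange. Drops in with handle along slot (point then 74 mm above bench); locks when turned 90 deg either way.
- beaker: Bystander, to be left alone: glass beaker, 72 mm across, 90 mm high. Origin at the centre of its underside.
- jar: Bystander, to be left alone: amber jar with a red lid, 52 mm across, 70 mm high. Origin at the centre of its underside.
- flask: Bystander, to be left alone: clear bottle with a blue cap, 66 mm across, 150 mm high. Origin at the centre of its underside.
- tube_rack: Bystander, to be left alone: blue rack of capped tubes, 70 x 160 mm, 93 mm high. Origin at the centre of its underside.
- tweezers: Bystander, to be left alone: dark steel tweezers lying flat, 130 mm long. Origin at the centre of its underside.
- dishes: Bystander, to be left alone: stack of glass dishes, 90 mm across, 34 mm high. Origin at the centre of its underside.
There are look-alikes about, which are no part of the job. What is shaped like the part that bears bottle2_mid but purple is not meant. What is shaped like the part that bears bottle3_mid but purple is not meant.

How it is judged (in metres and radians):
On the way, in this order (a step that is already met when the one before it is completed fails the run):
1. every tipped bottle stands upright and released on a green place (angle between each of bottle1_mid, bottle2_mid, bottle3_mid's own z axis and vertical below 0.12 rad and height (world z) of bottle1_mid between 0.09 and 0.099 m and (horizontal distance between bottle1_mid and tag1 below 0.02 m or horizontal distance between bottle1_mid and tag2 below 0.02 m or horizontal distance between bottle1_mid and tag3 below 0.02 m) and contact force between each of bottle1, bottle2, bottle3 and the fingers below 0.1 N and height (world z) of bottle2_mid between 0.09 and 0.099 m and (horizontal distance between bottle2_mid and tag1 below 0.02 m or horizontal distance between bottle2_mid and tag2 below 0.02 m or horizontal distance between bottle2_mid and tag3 below 0.02 m) and height (world z) of bottle3_mid between 0.09 and 0.099 m and (horizontal distance between bottle3_mid and tag1 below 0.02 m or horizontal distance between bottle3_mid and tag2 below 0.02 m or horizontal distance between bottle3_mid and tag3 below 0.02 m)), for 0.2 s.
2. both end stops are seated and locked across the lane, one at each red mark ((((z of stopA_grip in the frame of carrier between 0.069 and 0.078 m and y of stopA_grip in the frame of carrier between 0.22 and 0.26 m and angle between the x axis of stopA_grip and the x axis of carrier, either way round below 0.26 rad and angle between stopA_grip's own z axis and vertical below 0.12 rad and x of stopA_grip in the frame of carrier between -0.01 and 0.01 m) and (z of stopB_grip in the frame of carrier between 0.069 and 0.078 m and y of stopB_grip in the frame of carrier between -0.26 and -0.22 m and angle between the x axis of stopB_grip and the x axis of carrier, either way round below 0.26 rad and angle between stopB_grip's own z axis and vertical below 0.12 rad and x of stopB_grip in the frame of carrier between -0.01 and 0.01 m)) or ((z of stopA_grip in the frame of carrier between 0.069 and 0.078 m and y of stopA_grip in the frame of carrier between -0.26 and -0.22 m and angle between the x axis of stopA_grip and the x axis of carrier, either way round below 0.26 rad and angle between stopA_grip's own z axis and vertical below 0.12 rad and x of stopA_grip in the frame of carrier between -0.01 and 0.01 m) and (z of stopB_grip in the frame of carrier between 0.069 and 0.078 m and y of stopB_grip in the frame of carrier between 0.22 and 0.26 m and angle between the x axis of stopB_grip and the x axis of carrier, either way round below 0.26 rad and angle between stopB_grip's own z axis and vertical below 0.12 rad and x of stopB_grip in the frame of carrier between -0.01 and 0.01 m)))), for 0.2 s.
At the end, for the whole second after the job is handed in: Tipped bottles upright (7 deg), within 20 mm of a green place; neighbours upright, within 25 mm of their start; one stop at each red mark (20 mm along the lane), flange on the deck (5 mm), handle across the lane (15 deg); all released, at rest (all of step 1 and angle between each of neighbour1_mid, neighbour2_mid's own z axis and vertical below 0.12 rad and height (world z) of neighbour1_mid between 0.09 and 0.099 m and x of neighbour1_mid in the frame of carrier between -0.02 and 0.02 m and distance of each of neighbour1_mid, neighbour2_mid from where it was at the start of the episode below 0.025 m and height (world z) of neighbour2_mid between 0.09 and 0.099 m and x of neighbour2_mid in the frame of carrier between -0.02 and 0.02 m and (((z of stopA_grip in the frame of carrier between 0.069 and 0.078 m and y of stopA_grip in the frame of carrier between 0.22 and 0.26 m and angle between the x axis of stopA_grip and the x axis of carrier, either way round below 0.26 rad and angle between stopA_grip's own z axis and vertical below 0.12 rad and x of stopA_grip in the frame of carrier between -0.01 and 0.01 m) and (z of stopB_grip in the frame of carrier between 0.069 and 0.078 m and y of stopB_grip in the frame of carrier between -0.26 and -0.22 m and angle between the x axis of stopB_grip and the x axis of carrier, either way round below 0.26 rad and angle between stopB_grip's own z axis and vertical below 0.12 rad and x of stopB_grip in the frame of carrier between -0.01 and 0.01 m)) or ((z of stopA_grip in the frame of carrier between 0.069 and 0.078 m and y of stopA_grip in the frame of carrier between -0.26 and -0.22 m and angle between the x axis of stopA_grip and the x axis of carrier, either way round below 0.26 rad and angle between stopA_grip's own z axis and vertical below 0.12 rad and x of stopA_grip in the frame of carrier between -0.01 and 0.01 m) and (z of stopB_grip in the frame of carrier between 0.069 and 0.078 m and y of stopB_grip in the frame of carrier between 0.22 and 0.26 m and angle between the x axis of stopB_grip and the x axis of carrier, either way round below 0.26 rad and angle between stopB_grip's own z axis and vertical below 0.12 rad and x of stopB_grip in the frame of carrier between -0.01 and 0.01 m))) and linear speed of each of bottle1, bottle2, bottle3, stopA, stopB below 0.02 m/s); the robot touches nothing.
It fails at once if a bystander is pushed more than 30 mm from its place (distance of any of beaker, jar, flask, tube_rack, tweezers, dishes from where it was at the start of the episode above 0.03 m).
Of bottle1, bottle2, bottle3 only 2 to 3 are there at a start; the rules pass over those that are not, and their reading is None.
At some moment in a run one of bottle1, bottle2, bottle3 may be knocked a few centimetres aside while the robot is not near it.
It also fails if it takes over 210 s, if anything falls off the work surface, if the arm or the gripper's body presses on something with over 40 N, if the wrist force passes 120 N, or if a joint passes its speed limit or range.

### The arm

A 6-joint arm with a two-finger parallel gripper is mounted at the origin on the work surface. World frame = base frame: x ahead of the robot, y to its left, z up, the work surface at z = 0. Lengths are in m, angles in degrees, forces in N, time in s.
With the tool pointing down it reaches from about 0.275 to 0.775 m from the base axis. Payload 14.6 kg.
Tool frame: the origin (TCP) lies midway between the tips of the shut fingers; the grasp point (between the pads) lies 19 mm behind it; x points along the fingers, y is the direction in which the jaws open and shut, and the axes are right-handed (so a half turn about x gives the same grasp; the last joint's range is limited). The gripper opens to 85 mm and grips with 20 to 120 N. Pads are 22 mm wide; open, the fingers measure 114 mm over their backs; the gripper's body (76 mm by 85 mm) begins 54 mm behind the grasp point. The pads swing forward as they close: fully open they stand 13 mm farther back than shut.
Start: joints at [67.133, 15.075, -2.767, 72.158, 0, 81.102], TCP at [0.127, 0.509, 0.231] pointing down, gripper open.
Joint ranges: [-151.79, 151.79], [-50.71, 97.33], [-67.44, 78.34], [-121.81, 120.89], [-77.56, 73.72], [-180, 180]. Speed limits (degrees/s): [108.29, 108.29, 147.25, 159.86, 180, 180].

### API

Orientations are given as a 3x3 rotation matrix whose columns are the frame's x, y, z axes.
In Python, from rig import bot, cams gives the robot as it stands. The module is installed in compiled form; this text tells all that it offers. Calls block until the motion is done:
- bot.move_pose(position, orientation): joint-space move of the TCP to a pose.
- bot.line_to(position, rot=None, max_speed=0.15): straight line of the TCP; rot=None keeps the orientation; max_speed is the mean speed in m/s.
- bot.move_joints(angles): joint-space move.
- bot.command_gripper(opening, newtons=None): opening from 0.0 (shut) to 1.0 (fully open); newtons is the grip in N (None keeps the last); returns when the fingers have stopped.
- bot.hold(seconds).
- bot.inverse_kinematics(position, orientation): joint angles nearest the present ones, or None.
- bot.get_obs(): the state.
- cams.get_image(name): name is "scene" or "top" or "wrist"; returns a dict with "color" (480x640x3 uint8, red, green, blue), "depth" (480x640 float32, m along the optical axis (not along the pixel's ray), 0 where there is no reading), "intrinsics" (3x3 intrinsics, pixels), "k1" (the pictures are not rectified: a ray, as slopes to the right and down, at radius r is drawn at 1 + k1 r^2 times it, then the intrinsics apply), "pose" (4x4, takes a point from camera to world coordinates); the wrist camera has in their place "T_tool_cam" (4x4, takes a point from camera to tool coordinates, whose origin is the TCP and whose axes are the tool frame's). Camera axes: x right, y down, z forward; pixel columns grow to the right and rows downward; lengths in m; the calibration is good to about 2 mm. A picture is of the moment at which its call begins: read the wrist's pose just before it.
A pose or a line that the arm cannot do raises bot.Unreachable and nothing moves.
- bot.sign_off(): hands the job in, once; it reports no verdict.
Trained networks look in the newest picture that a camera, given by its name, has taken for a name from the list of things; names that differ only in an ending like _2 or _b are one class to them, and where a whole thing is asked for, a point or a joint stands for the part that bears it (a point fixed in the world has none). Each returns a list of dicts, best first, with "conf" (0 to 1); they miss things now and then, are a little off and sometimes report something else, mostly with a low value. They report only what shows in the picture. A call takes as long as a camera call. They do not tell look-alikes from the thing itself.
- cams.cut_out(camera, label): "mask" (480x640 bool, what is visible of it) and "bbox" ([left, top, right, bottom] as shares, 0 to 1, of the picture: columns of its width, rows of its height, round what is visible of it).
- cams.spot_point(camera, label): "xy" ([column, row] as shares, 0 to 1, of the picture: columns of its width, rows of its height: a listed point, or the origin of a listed thing).
The state is a dict: "clock": time; "joint_pos": joint angles; "qvel": joint speeds; "tau": joint torques, N m; "ee_pos": TCP position; "orientation": TCP orientation; "contact_force": force on the tool from outside, world axes, zero at the start; "torque": the same for the moment, N m; "opening": opening from 0.0 (shut) to 1.0 (fully open).
Only numpy, scipy, OpenCV 4.12 (cv2) and the standard library are available. Lean on these libraries where they do the work, as an engineer would, in place of code of your own. Each camera call takes 0.05 s, during which the arm holds its last target. There are 200 camera calls.

## Working session

There is one attempt and no reset: what is moved stays moved. The work goes in short steps, each a Python script; the robot and the scene stay as the last script left them, time stands still between calls to the robot, and variables do not carry over. Pictures are saved under pics/ and viewed, about 12 in all and at most 16, crops included, and the job is handed in when it is done.

```bash
mkdir -p pics
cat > h.py <<'E'
import numpy as np, cv2
from rig import bot, cams
def snap(c):
    o=bot.get_obs(); im=cams.get_image(c)
    if c=='wrist':
        T=np.eye(4);T[:3,:3]=np.array(o['orientation']);T[:3,3]=o['ee_pos']
        im['pose']=T@np.array(im['T_tool_cam'])
    return im
def rays(im,uv):
    K=np.array(im['intrinsics']);uv=np.atleast_2d(uv).astype(float)
    d=np.stack([(uv[:,0]-K[0,2])/K[0,0],(uv[:,1]-K[1,2])/K[1,1]],1)
    s=d.copy()
    for _ in range(20): s=d/(1+im['k1']*(s**2).sum(1,keepdims=True))
    return np.c_[s,np.ones(len(s))]
def at_z(im,uv,z):
    P=np.array(im['pose']);r=rays(im,uv)@P[:3,:3].T
    return P[:3,3]+r*((z-P[2,3])/r[:,2])[:,None]
def cloud(im,mask):
    v,u=np.nonzero(mask&(im['depth']>0))
    P=np.array(im['pose']);r=rays(im,np.c_[u,v])*im['depth'][v,u][:,None]
    return r@P[:3,:3].T+P[:3,3], im['color'][v,u]
def save(im,n): cv2.imwrite('pics/'+n,im['color'][:,:,::-1])
E
cat > a.py <<'E'
from h import *
np.set_printoptions(precision=3,suppress=True)
for c in ['scene','top']:
    im=snap(c);save(im,c+'1.png');print(c,im['pose'],im['intrinsics'][0],im['k1'])
    if c=='top': np.savez('top1.npz',**im)
    for l in ['carrier','tag1','bottle1_mid','neighbour1_mid','stopA_grip']:
        for d in cams.spot_point(c,l): 
            uv=np.array(d['xy'])*[640,480]
            z={'c':0,'t':.032,'b':.026,'n':.0945,'s':.074}[l[0]]
            print(l,round(d['conf'],2),uv.round(),at_z(im,uv,z)[0])
E
python3 a.py
```

```text
scene [[-0.69   0.507 -0.517  1.384]
 [ 0.724  0.465 -0.509  0.834]
 [-0.018 -0.726 -0.688  1.227]
 [ 0.     0.     0.     1.   ]] [539.189   0.    316.377] -0.07430943670503656
carrier 0.69 [289. 277.] [ 0.651 -0.011  0.   ]
tag1 0.6 [265. 313.] [0.813 0.06  0.032]
tag1 0.57 [325. 296.] [0.651 0.141 0.032]
tag1 0.53 [308. 286.] [0.656 0.079 0.032]
tag1 0.46 [256. 247.] [ 0.653 -0.153  0.032]
bottle1_mid 0.44 [272. 244.] [ 0.604 -0.132  0.026]
neighbour1_mid 0.78 [275. 244.] [ 0.641 -0.073  0.095]
stopA_grip 0.58 [423. 320.] [0.562 0.417 0.074]
top [[ 0.015 -0.985  0.169  0.361]
 [-1.    -0.014  0.01   0.005]
 [-0.007 -0.169 -0.986  1.213]
 [ 0.     0.     0.     1.   ]] [471.432   0.    324.589] 0.004032671070498361
carrier 0.95 [334. 212.] [ 0.639 -0.007  0.   ]
carrier 0.66 [274. 205.] [0.656 0.153 0.   ]
tag1 0.88 [305. 206.] [0.645 0.068 0.032]
tag1 0.82 [393. 214.] [ 0.629 -0.157  0.032]
tag1 0.61 [275. 203.] [0.654 0.146 0.032]
bottle1_mid 0.18 [395. 212.] [ 0.634 -0.163  0.026]
neighbour1_mid 0.58 [366. 202.] [ 0.644 -0.084  0.095]
stopA_grip 0.81 [165. 237.] [0.553 0.408 0.074]
stopA_grip 0.39 [393. 211.] [ 0.626 -0.152  0.074]
```

View pics/top1.png

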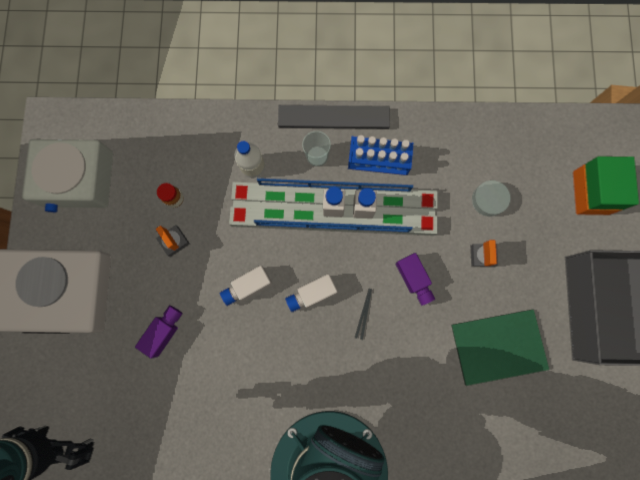

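View pics/scene1.png

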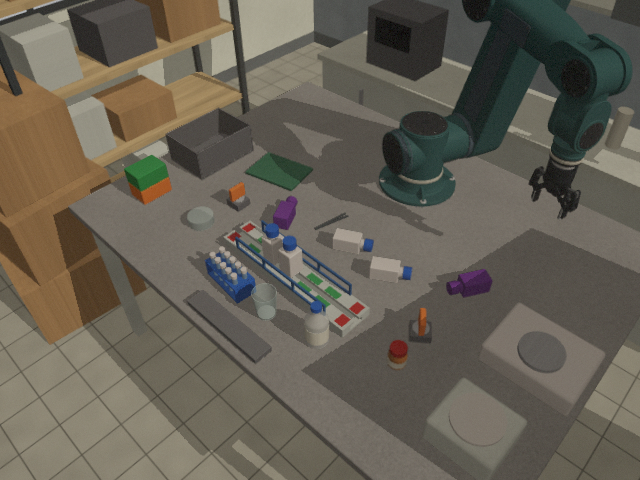

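The top view shows two tipped white bottles at px (250,285) and (312,293), with caps to the lower left. The third bottle is absent, and the two purple look-alikes are at (157,332) and (415,278). The neighbours are at (334,200) and (366,200). Green places are free at (275,205), (304,206) and (393,210), and the stops are at (168,238) and (486,253). Next I'll measure these by colour.

```bash
cat > m.py <<'E'
from h import *
np.set_printoptions(precision=4,suppress=True)
def blobs(m,amin):
    n,l,s,c=cv2.connectedComponentsWithStats(m.astype(np.uint8))
    return [(l==i,c[i]) for i in range(1,n) if s[i,4]>=amin]
def bottles(im):
    """tipped bottles: list of (centre of body xy, axis foot->cap xy, cap xy)"""
    P,_=cloud(im,np.ones((480,640),bool)); Z=np.full((480,640),9.);X=np.zeros((480,640,2))
    v,u=np.nonzero(im['depth']>0);Z[v,u]=P[:,2];X[v,u]=P[:,:2]
    h=cv2.cvtColor(im['color'],cv2.COLOR_RGB2HSV)
    w=(h[...,1]<50)&(h[...,2]>130)&(Z>.035)&(Z<.07)&(X[...,0]>.2)&(X[...,0]<.56)&(abs(X[...,1])<.35)
    b=(h[...,0]>95)&(h[...,0]<128)&(h[...,1]>140)&(Z>.008)&(Z<.07)&(X[...,0]<.57)
    out=[]
    for m,c in blobs(w,60):
        p=X[m]; (cx,cy),sz,_=cv2.minAreaRect(p.astype(np.float32)*1000)
        cm=[X[k] for k,_ in blobs(b,8)]
        cm=[k for k in cm if np.linalg.norm(np.median(k,0)-p.mean(0))<.11]
        if not cm: print('white blob no cap',p.mean(0),len(p));continue
        kc=cm[0].mean(0); box=np.array([cx,cy])/1000
        out.append((box,np.array(sz)/1000,kc,Z[m].mean()))
    return out
E
cat > b.py <<'E'
from m import *
im=dict(np.load('top1.npz'));h=cv2.cvtColor(im['color'],cv2.COLOR_RGB2HSV)
sel=np.zeros((480,640),bool);sel[175:240,220:445]=1
red=(((h[...,0]<6)|(h[...,0]>174))&(h[...,1]>150))&sel
grn=(h[...,0]>50)&(h[...,0]<75)&(h[...,1]>120)&sel
for n,m in [('red',red),('grn',grn)]:
    for k,c in blobs(m,20): print(n,k.sum(),c.round(1),at_z(im,c,.032)[0])
for r in bottles(im): print('bottle',*r)
o=(h[...,0]>6)&(h[...,0]<16)&(h[...,1]>180);sel[:]=0;sel[215:275,140:510]=1
for k,c in blobs(o&sel,15):
    P,_=cloud(im,k);t=P[P[:,2]>P[:,2].max()-.02];q=t[:,:2]-t[:,:2].mean(0)
    print('stop',k.sum(),P.mean(0),P[:,2].max(),t.mean(0),np.linalg.svd(q)[2][0],np.ptp(q@np.linalg.svd(q)[2].T,axis=0))
for p in [(.35,.3),(.5,0),(.4,.0)]:
  for z in (.15,.3): print(p,z,bot.inverse_kinematics([*p,z],np.array([[0,0,1],[0,1,0],[-1,0,0]]).T@np.eye(3)))
im=snap('wrist');save(im,'w0.png');print(im['T_tool_cam'],im['intrinsics'])
E
python3 b.py
```

```text
red 133 [241.1 191.7] [0.6823 0.2348 0.032 ]
red 142 [427. 200.] [ 0.6667 -0.2452  0.032 ]
red 133 [239.1 214.4] [0.6223 0.2373 0.032 ]
red 137 [427.1 222.7] [ 0.6069 -0.244   0.032 ]
grn 141 [274.5 195.6] [0.6731 0.1479 0.032 ]
grn 139 [304.4 196.8] [0.671  0.0707 0.032 ]
grn 145 [392.7 200.7] [ 0.6636 -0.157   0.032 ]
grn 141 [273.7 213.4] [0.626  0.1485 0.032 ]
grn 143 [303.3 214.6] [0.624  0.0723 0.032 ]
grn 143 [392.4 218.5] [ 0.6167 -0.1559  0.032 ]
bottle [0.4445 0.2042] [0.0511 0.0977] [0.4115 0.2563] 0.05216801657758781
bottle [0.4277 0.0395] [0.0508 0.0976] [0.3991 0.0944] 0.052073264632021846
stop 216 [0.5515 0.4043 0.0745] 0.08757228631767022 [0.5525 0.4062 0.0804] [-0.8021 -0.5972] [0.059  0.0156]
stop 279 [ 0.526  -0.386   0.0728] 0.08880867201424891 [ 0.5263 -0.3876  0.0806] [-1.      0.0073] [0.0593 0.0177]
(0.35, 0.3) 0.15 None
(0.35, 0.3) 0.3 None
(0.5, 0) 0.15 None
(0.5, 0) 0.3 None
(0.4, 0.0) 0.15 None
(0.4, 0.0) 0.3 None
[[-0.0004 -0.2807  0.9598 -0.143 ]
 [ 1.     -0.0002  0.0004  0.    ]
 [ 0.0001  0.9598  0.2807 -0.0703]
 [ 0.      0.      0.      1.    ]] [[398.4249   0.     323.4836]
 [  0.     398.4249 241.6602]
 [  0.       0.       1.    ]]
```

View pics/w0.png

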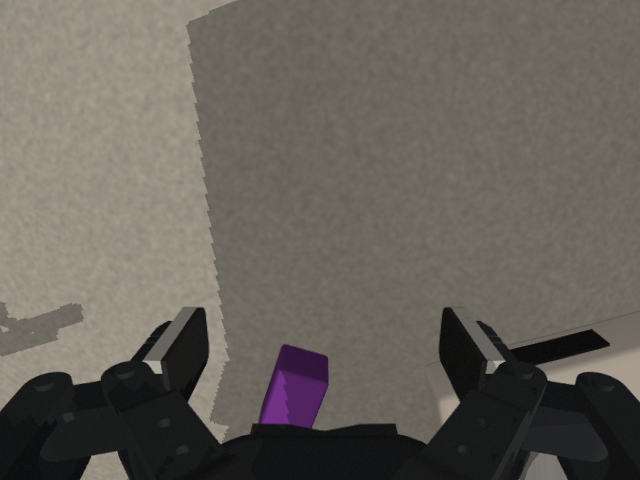

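```bash
cat > p.py <<'E'
from m import *
CY=np.array([.0322,.99948,0]);CX=np.array([.99948,-.0322,0]);CO=np.array([.6446,-.0043,0.]);UP=np.array([0,0,1.])
GO=.023
def frame(x,y): 
    x=x/np.linalg.norm(x);y=y/np.linalg.norm(y);return np.c_[x,y,np.cross(x,y)]
def lie(cap,w,t,s):
    w=np.array([*w,0]);w/=np.linalg.norm(w)
    R=frame(-np.cos(t)*w-np.sin(t)*UP, s*np.cross(w,UP))
    return np.array([*cap,.029])+GO*R[:,0],R
def stand(yl,capz,t,s,az):
    d=np.cos(az)*CX+np.sin(az)*CY     # tool leans outward along d; what was 'down' is d
    # lying frame: jaw = s * w x up ; now w=UP, up=-d
    R=frame(-np.cos(t)*UP+np.sin(t)*d, s*np.cross(UP,-d))
    return CO+yl*CY+capz*UP-.003*d+GO*R[:,0],R
E
cat > c.py <<'E'
from p import *
np.set_printoptions(precision=0,suppress=True)
for box,cap in [((.4445,.2042),(.4115,.2563)),((.4277,.0395),(.3991,.0944))]:
    w=np.array(cap)-box;w/=np.linalg.norm(w);cc=np.array(box)+.0637*w
    for td in (40,50,60,70):
        for s in (1,-1):
            t=np.radians(td);p,R=lie(cc,w,t,s)
            qs=[bot.inverse_kinematics(p-b*R[:,0]+np.array([0,0,l]),R) for b,l in ((0,0),(.08,0),(0,.25))]
            print(td,s,*[None if q is None else np.array(q) for q in qs])
            for az in (-40,-20,0,20,40):
                r=[]
                for yl in (.076,.152):
                    for cz in (.1475,.25):
                        q=bot.inverse_kinematics(*stand(yl,cz,t,s,np.radians(az)));r.append(None if q is None else np.array(q))
                if all(k is not None for k in r) and all(q is not None for q in qs): print('    az',az,r[0],r[3])
E
python3 c.py
```

```text
40 1 [ 46.  35. -27.  44. -48. 110.] [ 52.  34. -18.  60. -46. 119.] [ 46.  20.  -7.  78. -48. 110.]
    az -40 [  11.   19.  -27.   16.  -31. -134.] [  19.   18.  -11.   39.  -34. -126.]
    az -20 [   6.   15.  -37.    1.  -18. -158.] [  15.   11.  -22.   22.  -22. -151.]
    az 0 [  -0.   13.  -42.   -4.   -1. -179.] [   8.    8.  -28.   14.   -7. -172.]
    az 20 [ -8.  13. -40.  -0.  16. 160.] [  2.   7. -29.  15.  11. 167.]
    az 40 [-13.  16. -33.  13.  30. 136.] [ -4.  10. -24.  25.  26. 145.]
40 -1 [ 46.  35. -27.  44. -48. -70.] [ 52.  34. -18.  60. -46. -61.] [ 46.  20.  -7.  78. -48. -70.]
    az -40 [ 11.  19. -27.  16. -31.  46.] [ 19.  18. -11.  39. -34.  54.]
    az -20 [  6.  15. -37.   1. -18.  22.] [ 15.  11. -22.  22. -22.  29.]
    az 0 [ -0.  13. -42.  -4.  -1.   1.] [  8.   8. -28.  14.  -7.   8.]
    az 20 [ -8.  13. -40.  -0.  16. -20.] [  2.   7. -29.  15.  11. -13.]
    az 40 [-13.  16. -33.  13.  30. -44.] [ -4.  10. -24.  25.  26. -35.]
50 1 [ 42.  30. -29.  39. -39. 103.] [ 48.  28. -21.  54. -38. 110.] [ 42.  17.  -7.  75. -39. 103.]
    az -40 [  14. 
[... 5453 characters left out ...]
. -29.]
70 1 [ 14.  16. -46.  23. -19.  76.] [ 18.  10. -39.  38. -20.  80.] [ 14.   1. -18.  66. -19.  76.]
    az -40 [  18.   28.  -50.  -42.  -55. -149.] [  26.   20.  -35.  -11.  -60. -140.]
    az -20 [  11.   30.  -64.  -71.  -31. -167.] [  20.   16.  -51.  -40.  -39. -163.]
    az 40 [-21.  26. -59. -50.  53. 151.] [-11.  13. -53. -37.  45. 158.]
70 -1 [  14.   16.  -46.   23.  -19. -104.] [  18.   10.  -39.   38.  -20. -100.] [  14.    1.  -18.   66.  -19. -104.]
    az -40 [ 18.  28. -50. -42. -55.  31.] [ 26.  20. -35. -11. -60.  40.]
    az -20 [ 11.  30. -64. -71. -31.  13.] [ 20.  16. -51. -40. -39.  17.]
    az 40 [-21.  26. -59. -50.  53. -29.] [-11.  13. -53. -37.  45. -22.]
```

```bash
cat > q.py <<'E'
from p import *
T=np.radians(50);S=-1
def F(): return np.array(bot.get_obs()['contact_force'])
def findb(im):
    out=[]
    for box,sz,cap,z in bottles(im):
        w=cap-box;w/=np.linalg.norm(w);out.append((box+.0637*w,w,sz))
    return out
def grab(cc,w):
    p,R=lie(cc,w,T,S);pre=p-.09*R[:,0]+.02*UP
    bot.command_gripper(.8,60)
    bot.move_pose(pre+.08*UP,R);bot.line_to(pre,max_speed=.2);bot.line_to(p,max_speed=.1)
    print('force at grasp',F());bot.command_gripper(0,60);print('opening mm',bot.get_obs()['opening']*85)
    bot.line_to(p+.22*UP,max_speed=.15);print('lifted',bot.get_obs()['opening']*85,F())
E
cat > d.py <<'E'
from q import *
im=snap('top')
B=findb(im)
for b in B: print(*b)
b=max(B,key=lambda b:b[0][1])
grab(b[0],b[1])
bot.move_pose(*stand(.076,.27,T,S,0))
print(bot.get_obs()['clock'],bot.get_obs()['opening']*85,F())
save(snap('scene'),'s2.png')
E
python3 d.py
```

```text
[0.4104 0.258 ] [-0.5322  0.8466] [0.051  0.0983]
[0.398 0.096] [-0.4631  0.8863] [0.0505 0.0978]
force at grasp [-0.3552  0.1154 -0.1569]
opening mm 38.45543982319125
lifted 38.19954906837428 [-1.1671  0.0937 -2.2729]
8.2833 38.39934123512816 [-0.3125  0.1763 -1.0316]
```

View pics/s2.png

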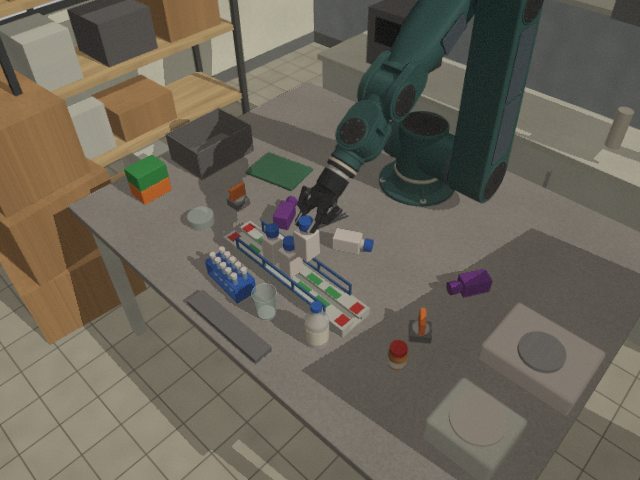

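```bash
cat >> q.py <<'E'
def setdown(yl):
    f0=F()[2]
    bot.line_to(stand(yl,.157,T,S,0)[0],max_speed=.15)
    for z in np.arange(.154,.138,-.002):
        bot.line_to(stand(yl,z,T,S,0)[0],max_speed=.03);bot.hold(.1)
        f=F()[2]-f0
        if abs(f)>4: break
    print('set at cap z',z,'dF',f)
    bot.command_gripper(.72);bot.hold(.3)
    p,R=stand(yl,z,T,S,0);bot.line_to(p-.1*R[:,0],max_speed=.15)
def uprights():
    """cap centres of standing bottles from top view, in carrier coords"""
    im=snap('top');h=cv2.cvtColor(im['color'],cv2.COLOR_RGB2HSV)
    b=(h[...,0]>95)&(h[...,0]<128)&(h[...,1]>120)
    P,_=cloud(im,b);P=P[(P[:,2]>.15)&(P[:,2]<.165)&(abs((P-CO)@CX)<.05)]
    n,l=cv2.connectedComponents(cv2.dilate(cv2.inRange(cv2.resize(np.zeros((1,1),np.uint8),(1,1)),1,2),None)) if 0 else (0,0)
    y=(P-CO)@CY;x=(P-CO)@CX
    for k in (-.152,-.076,0,.076,.152):
        m=abs(y-k)<.035
        if m.sum()>10: print('upright',k,'n',m.sum(),'x',x[m].mean().round(4),'y',y[m].mean().round(4),'z',P[m,2].max().round(4))
    return im
E
sed -i '/connectedComponents(cv2.dilate/d' q.py
cat > e.py <<'E'
from q import *
setdown(.076)
p,R=stand(.076,.27,T,S,0);bot.move_pose(np.array([.33,.3,.3]),R)
im=uprights()
B=findb(im)
for b in B: print(*b)
save(im,'t3.png');print(bot.get_obs()['clock'])
E
python3 e.py
```

```text
set at cap z 0.144 dF 9.564915904898626
upright -0.076 n 232 x -0.0027 y -0.0753 z 0.1626
upright 0 n 230 x -0.0024 y 0.0003 z 0.1638
upright 0.076 n 221 x -0.0004 y 0.0744 z 0.1638
[0.3983 0.0957] [-0.4591  0.8884] [0.0504 0.0985]
14.2833
```

View pics/t3.png

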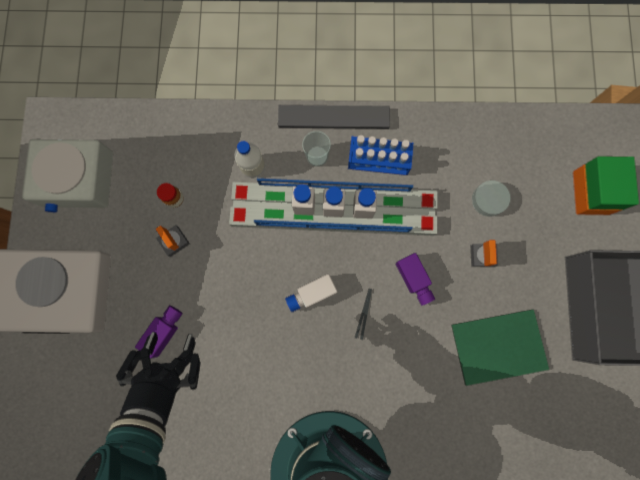

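The bottle now stands at px (303,197) on the +76 mm place, with neighbours unmoved. The second bottle is still at (312,293). I'll place that one at +152 mm.

```bash
cat > f.py <<'E'
from q import *
b=findb(snap('top'))[0];print(*b)
grab(b[0],b[1])
bot.move_pose(*stand(.152,.27,T,S,0))
print('held',bot.get_obs()['opening']*85)
setdown(.152)
p,R=stand(.152,.27,T,S,0);bot.move_pose(np.array([.33,.3,.3]),R)
im=uprights();print(findb(im));print(bot.get_obs()['clock'])
# stops: IK for tool-down grasps
h=cv2.cvtColor(im['color'],cv2.COLOR_RGB2HSV)
o=(h[...,0]>6)&(h[...,0]<16)&(h[...,1]>180);o[:215]=0;o[275:]=0;o[:,:140]=0;o[:,510:]=0
for k,c in blobs(o,15):
    P,_=cloud(im,k);t=P[P[:,2]>.08];(cx,cy),sz,a=cv2.minAreaRect((t[:,:2]*1000).astype(np.float32))
    print('stop',cx,cy,sz,a)
D=-UP
for n,pos,jy in [('A',(.5525,.406,.10),np.array([-.597,.802,0])),('B',(.526,-.3876,.10),np.array([0,1.,0])),
   ('place+',CO+.24*CY+.1*UP,CX),('turn+',CO+.24*CY+.1*UP,CY),('place-',CO-.24*CY+.1*UP,CX),('turn-',CO-.24*CY+.1*UP,CY)]:
    for s in (1,-1):
        q=bot.inverse_kinematics(np.array(pos),frame(D,s*jy));print(n,s,None if q is None else np.array(q).round(0))
E
python3 f.py
```

```text
[0.3983 0.0957] [-0.4573  0.8893] [0.0506 0.0987]
force at grasp [ 0.5993 -0.0776  0.6608]
opening mm 38.42096852030344
lifted 38.378935452651405 [-0.1218 -0.4584 -1.02  ]
held 38.29743082428053
set at cap z 0.144 dF 9.068721890199757
upright -0.076 n 231 x -0.0027 y -0.0753 z 0.1646
upright 0 n 223 x -0.0024 y 0.0 z 0.1642
upright 0.076 n 195 x 0.0034 y 0.0969 z 0.1623
upright 0.152 n 227 x -0.0003 y 0.1504 z 0.1645
[]
27.475
stop 552.874755859375 407.6353759765625 (58.37257766723633, 14.996472358703613) 37.732872009277344
stop 526.4564208984375 -387.8980407714844 (16.84832000732422, 58.773624420166016) 88.33596801757812
A 1 [30. 34.  8. 64.  0. -7.]
A -1 [ 30.  34.   8.  64.   0. 173.]
B 1 [-44.  31.   2.  61.   0. -44.]
B -1 [-44.  31.   2.  61.   0. 136.]
place+ 1 [ 13.  35.  10.  65.   0. 105.]
place+ -1 [ 13.  35.  10.  65.   0. -75.]
turn+ 1 [13. 35. 10. 65.  0. 15.]
turn+ -1 [  13.   35.   10.   65.    0. -165.]
place- 1 [-28.  34.   8.  64.   0.  64.]
place- -1 [ -28.   34.    8.   64.    0. -116.]
turn- 1 [-28.  34.   8.  64.   0. -26.]
turn- -1 [-28.  34.   8.  64.   0. 154.]
```

```bash
cat > g.py <<'E'
from q import *
a=snap('top');b=snap('scene')
A=cv2.resize(a['color'][150:260,220:450],None,fx=3,fy=3);B=cv2.resize(b['color'][200:350,210:390],None,fx=3,fy=3)
c=np.zeros((330+450,690,3),np.uint8);c[:330,:690]=A;c[330:780,:540]=B
cv2.imwrite('pics/g.png',cv2.resize(c,None,fx=.75,fy=.75)[...,::-1])
uprights()
E
python3 g.py
```

```text
upright -0.076 n 227 x -0.0024 y -0.0754 z 0.1633
upright 0 n 225 x -0.0025 y -0.0 z 0.1647
upright 0.076 n 192 x 0.0033 y 0.0967 z 0.1635
upright 0.152 n 228 x -0.0004 y 0.1503 z 0.1625
```

View pics/g.png

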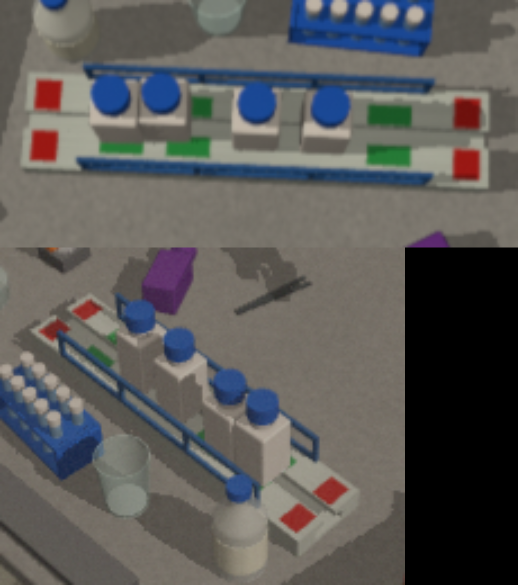

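The bottle at +76 mm was knocked to about +98 mm and now stands right next to the +152 bottle, at px (160,95) in the crop. I'll grip its cap from straight above with the jaws across the lane and move it back.

```bash
cat > i.py <<'E'
from q import *
im=snap('top');h=cv2.cvtColor(im['color'],cv2.COLOR_RGB2HSV)
P,_=cloud(im,(h[...,0]>95)&(h[...,0]<128)&(h[...,1]>120));P=P[(P[:,2]>.15)&(P[:,2]<.168)&(abs((P-CO)@CX)<.05)]
y=(P-CO)@CY;x=(P-CO)@CX;m=(y>.05)&(y<.125);y0=(y[m].max()+y[m].min())/2;y0=np.median(y[m]);print(y0,y[m].min(),y[m].max(),x[m].mean())
R=frame(-UP,CX)  # s=+1: j6 ~105
def P_(yl,gz,xl=0): return CO+yl*CY+xl*CX+(gz-GO)*UP
bot.command_gripper(.75,60)
bot.move_pose(P_(y0,.25),R);bot.line_to(P_(y0,.1455),max_speed=.12);print(F())
bot.command_gripper(0,60);print(bot.get_obs()['opening']*85)
bot.line_to(P_(y0,.1515),max_speed=.05);f0=F()[2]
bot.line_to(P_(.076,.1515),max_speed=.06)
for z in np.arange(.1495,.139,-.002):
    bot.line_to(P_(.076,z),max_speed=.03);bot.hold(.1)
    f=F()[2]-f0
    if abs(f)>4: break
print(z,f);bot.command_gripper(.72);bot.hold(.3)
bot.line_to(P_(.076,.26),max_speed=.15)
bot.move_pose([.45,.3,.3],frame(-UP,np.array([-.597,.802,0])))
uprights();print(bot.get_obs()['clock'])
E
python3 i.py
```

```text
0.09938371460970358 0.08062785392864284 0.11833396248135457 0.003643268195983255
[ 0.749  -0.5728  0.8229]
38.73679186163362
0.1455 8.940795034615105
upright -0.076 n 229 x -0.0024 y -0.0754 z 0.1641
upright 0 n 230 x -0.0025 y 0.0003 z 0.163
upright 0.076 n 232 x 0.0033 y 0.0759 z 0.1642
upright 0.152 n 224 x -0.0005 y 0.1509 z 0.1642
35.775
```

The bottle is back at +76 mm. Now for the stops: hover over stop A and measure it with the wrist camera.

```bash
cat > s.py <<'E'
from q import *
def hover(xy,jy,z=.19):
    bot.command_gripper(.8,60);bot.move_pose([*xy,z],frame(-UP,np.array(jy)))
def orange(im):
    h=cv2.cvtColor(im['color'],cv2.COLOR_RGB2HSV);o=(h[...,0]>5)&(h[...,0]<18)&(h[...,1]>150)
    k=max(blobs(o,50),key=lambda b:b[0].sum())[0]
    P,_=cloud(im,k);t=P[P[:,2]>np.percentile(P[:,2],95)-.006]
    (cx,cy),sz,a=cv2.minAreaRect((t[:,:2]*1000).astype(np.float32))
    v=cv2.boxPoints(((cx,cy),sz,a));e=v[1]-v[0];g=v[2]-v[1];e=e if np.linalg.norm(e)>np.linalg.norm(g) else g
    print('stop centre',cx,cy,'size',sz,'long dir',e/np.linalg.norm(e),'top z',np.percentile(P[:,2],95))
    return np.array([cx,cy])/1000,e/np.linalg.norm(e)
E
cat > j.py <<'E'
from s import *
hover((.5528,.4072),(-.6116,.7912,0))
im=snap('wrist');save(im,'wA.png');orange(im)
E
python3 j.py
```

```text
stop centre 554.5923461914062 410.5572204589844 size (59.49109649658203, 15.879498481750488) long dir [0.8066 0.5911] top z 0.08224571354746374
```

View pics/wA.png

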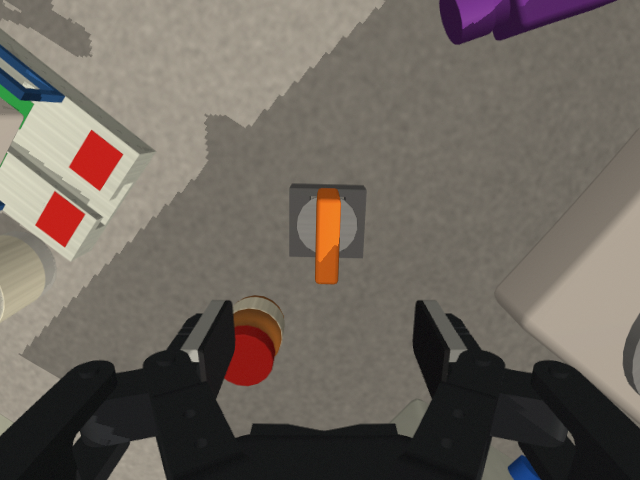

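```bash
cat > k.py <<'E'
from s import *
def reds(im):
    h=cv2.cvtColor(im['color'],cv2.COLOR_RGB2HSV);m=((h[...,0]<4)|(h[...,0]>176))&(h[...,1]>170)
    for k,c in blobs(m,200): print('  red',k.sum(),at_z(im,c,.032)[0])
for jy in [(-.5911,.8066,0),(.5911,-.8066,0)]:
    for z in (.19,.14):
        hover((.5546,.4106),jy,z);im=snap('wrist');orange(im);reds(im)
        b=np.zeros((480,640),bool);b[20:200,300:360]=1
        h=cv2.cvtColor(im['color'],cv2.COLOR_RGB2HSV);P,_=cloud(im,b&(h[...,1]<60));print('  bench z',np.percentile(P[:,2],[5,50]))
print(bot.get_obs()['clock'])
E
python3 k.py
```

```text
stop centre 554.5589599609375 410.216796875 size (59.213905334472656, 15.635303497314453) long dir [0.8013 0.5983] top z 0.08230016637954786
  red 1667 [0.6226 0.238  0.032 ]
  red 1412 [0.6826 0.2361 0.032 ]
  red 2227 [0.6888 0.4297 0.032 ]
  bench z [-0.0009  0.0005]
stop centre 554.78271484375 410.5580139160156 size (59.73175811767578, 15.913686752319336) long dir [0.8021 0.5972] top z 0.08221433369834072
  red 2222 [0.623  0.2379 0.032 ]
  red 1565 [0.6818 0.2377 0.032 ]
  red 2519 [0.6909 0.4331 0.032 ]
  bench z [-0.0008  0.0004]
stop centre 555.41064453125 411.38507080078125 size (59.68997573852539, 15.726303100585938) long dir [0.802  0.5973] top z 0.0822462959629061
  red 4405 [0.6787 0.4156 0.032 ]
  red 1413 [0.683  0.2362 0.032 ]
  red 1317 [0.6229 0.2381 0.032 ]
  bench z [-0.0009  0.0004]
stop centre 555.527099609375 411.0859375 size (60.145782470703125, 15.937549591064453) long dir [0.8129 0.5824] top z 0.08222261212018184
  red 6843 [0.6809 0.4148 0.032 ]
  red 1161 [0.6781 0.2388 0.032 ]
  red 1718 [0.6232 0.2379 0.032 ]
  bench z [-0.0008  0.0004]
41.4333
```

```bash
cat > l.py <<'E'
from s import *
t=dict(np.load('top1.npz'));m=np.zeros((480,640),bool);m[138:178,232:264]=1
P,_=cloud(t,m);P=P[P[:,2]>.1];print('flask top pts',P.min(0),P.max(0))
R=frame(-UP,np.array([-.5973,.802,0]));p=np.array([.5551,.4108,.049])
bot.command_gripper(.5,80);bot.move_pose(p+[0,0,.1],R);bot.line_to(p,max_speed=.12);print(F())
bot.command_gripper(0,80);print('open mm',bot.get_obs()['opening']*85)
bot.line_to(p+[0,0,.14],max_speed=.12);print(bot.get_obs()['opening']*85,F())
bot.move_pose(CO+.24*CY+[0,0,.16],frame(-UP,CX))
print(bot.get_obs()['opening']*85,F(),bot.get_obs()['clock'])
im=snap('wrist');save(im,'wA2.png');np.savez('wA2.npz',**im)
E
python3 l.py
```

```text
flask top pts [0.7316 0.1857 0.1   ] [0.7886 0.2412 0.1559]
[-0.1768 -0.2345  0.6719]
open mm 14.959675308520502
14.837383343873862 [-0.7539 -0.0383 -1.521 ]
15.052805980966308 [-0.6421  1.1125 -1.8677] 48.825
```

View pics/wA2.png

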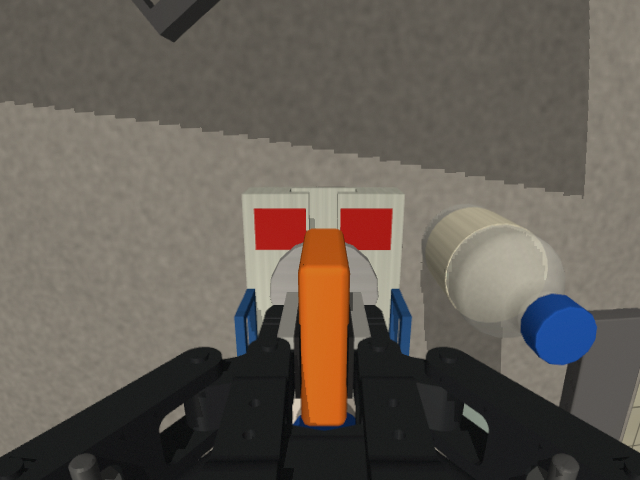

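```bash
cat > s2.py <<'E'
from s import *
def redmid(im):
    h=cv2.cvtColor(im['color'],cv2.COLOR_RGB2HSV);m=((h[...,0]<4)|(h[...,0]>176))&(h[...,1]>170)
    r=[at_z(im,c,.032)[0] for k,c in blobs(m,200)]
    for q in r: print('  red local x,y',(q-CO)@CX,(q-CO)@CY)
    return r
def slotedges(im,yl,zz=.032):
    """lightness profile across the lane at local y=yl"""
    g=cv2.cvtColor(im['color'],cv2.COLOR_RGB2GRAY).astype(np.float32)
    Pi=np.linalg.inv(im['pose']);K=im['intrinsics'];xs=np.arange(-.07,.07,.0005)
    W=(CO+yl*CY+zz*UP)+xs[:,None]*CX;c=W@Pi[:3,:3].T+Pi[:3,3];s=c[:,:2]/c[:,2:];s=s*(1+im['k1']*(s**2).sum(1,keepdims=True))
    u=s[:,0]*K[0,0]+K[0,2];v=s[:,1]*K[1,1]+K[1,2]
    p=cv2.remap(g,u.astype(np.float32)[None],v.astype(np.float32)[None],cv2.INTER_LINEAR)[0]
    d=np.abs(np.gradient(cv2.GaussianBlur(p[None],(5,1),0)[0]));i=[k for k in range(2,len(d)-2) if d[k]==d[k-2:k+3].max() and d[k]>4]
    return [(round(xs[k]*1000,1),round(float(d[k]))) for k in i]
E
cat > n.py <<'E'
from s2 import *
im=dict(np.load('wA2.npz'));redmid(im)
for y in (.25,.255,.26): print(y,slotedges(im,y))
h=cv2.cvtColor(im['color'],cv2.COLOR_RGB2HSV);o=(h[...,0]>5)&(h[...,0]<18)&(h[...,1]>150)
P,_=cloud(im,o);t=P[P[:,2]>np.percentile(P[:,2],90)-.004];x=(t-CO)@CX;y=(t-CO)@CY
print('handle x',np.percentile(x,[1,99]),'y',np.percentile(y,[1,99]),'z',t[:,2].mean(),'TCP',bot.get_obs()['ee_pos'],(np.array(bot.get_obs()['ee_pos'])-CO)@CX)
for lo,hi in ((.2,.22),(.24,.27)):
    k=(y>lo)&(y<hi);print(lo,np.percentile(x[k],[2,98]) if k.sum()>5 else None)
E
python3 n.py
```

```text
red local x,y -0.030263561815696234 0.24224487662005692
  red local x,y 0.03126488685094576 0.24246439223480798
0.25 [(np.float64(-55.5), 11), (np.float64(-48.0), 27), (np.float64(-11.5), 31), (np.float64(-8.5), 11), (np.float64(9.5), 8), (np.float64(12.5), 28), (np.float64(48.5), 27), (np.float64(56.5), 10)]
0.255 [(np.float64(-56.0), 10), (np.float64(-47.5), 24), (np.float64(-11.5), 34), (np.float64(-8.5), 8), (np.float64(9.5), 9), (np.float64(12.5), 27), (np.float64(48.5), 28), (np.float64(56.5), 13)]
0.26 [(np.float64(-56.0), 13), (np.float64(-10.5), 8), (np.float64(-8.5), 8), (np.float64(9.5), 9), (np.float64(11.0), 9), (np.float64(56.5), 11)]
handle x [-0.0066  0.0085] y [0.2136 0.271 ] z 0.19117327740999862 TCP [0.6522 0.2359 0.16  ] -0.00015005282621535546
0.2 [-0.0064  0.0084]
0.24 [-0.0065  0.0084]
```

```bash
cat >> s2.py <<'E'
def seat(yl,xl,R,ztop=.082,zseat=.056):
    P=lambda x,z:CO+yl*CY+x*CX+z*UP
    bot.line_to(P(xl,ztop),R,max_speed=.1);f0=F();print('f0',f0)
    for dx in (0,.0012,-.0012,.0024,-.0024):
        bot.line_to(P(xl+dx,ztop),max_speed=.03)
        for z in np.arange(ztop-.002,zseat-.0035,-.002):
            bot.line_to(P(xl+dx,z),max_speed=.03);bot.hold(.08);f=F()-f0
            if abs(f[2])>8: break
        print('dx',dx,'z',round(z,4),'f',f)
        if z<zseat+.005: return P(xl+dx,z),f0
    return None,f0
E
cat > o.py <<'E'
from s2 import *
p,f0=seat(.24,-.0002,frame(-UP,CX))
print(p,bot.get_obs()['ee_pos'],bot.get_obs()['clock'])
E
python3 o.py
```

```text
f0 [ 0.5684  0.1043 -1.3497]
dx 0 z 0.054 f [-7.6398 -1.1496 19.5525]
[0.6521 0.2356 0.054 ] [0.6522 0.2356 0.0558] 54.725
```

```bash
cat >> s2.py <<'E'
def twist(p,a0,a1,away):
    """turn jaw axis from a0 to a1 (unit vecs) in steps, release, retreat"""
    p=np.array(p);bot.line_to(p,max_speed=.02);print('F before',F())
    for k in np.radians([15,30,45,60,75,90]):
        bot.line_to(p,frame(-UP,np.cos(k)*a0+np.sin(k)*a1),max_speed=.02);o=bot.get_obs()
        print(np.degrees(k).round(),np.array(o['contact_force']),np.array(o['torque'])[2],o['opening']*85)
        if np.linalg.norm(o['contact_force'])>45: print('STOP');return
    bot.command_gripper(.35);bot.hold(.2);bot.line_to(p+[0,0,.12],max_speed=.12)
E
cat > r.py <<'E'
from s2 import *
p=CO+.24*CY-.0002*CX+.0568*UP
twist(p,CX,CY,0)
bot.line_to(p+[0,0,.16]-.0*CX,max_speed=.15)
im=snap('wrist');save(im,'wA3.png');c,e=orange(im);c=np.array([*c,0])-CO;print('local',c@CX,c@CY,'angle vs CX',np.degrees(np.arccos(abs(e@CX[:2]))),bot.get_obs()['clock'])
E
python3 r.py
```

```text
F before [-0.0215 -0.5316 -2.0268]
15.0 [-0.0404 -0.1807 -1.8024] 0.028123740657491594 14.85920970033781
30.0 [-0.0285  0.3485 -1.0275] 0.03562454433925179 14.652725867527892
45.0 [ 0.1492 -0.0799 -2.9537] -0.01406549965821777 14.707210078531835
60.0 [ 0.2905 -0.2783 -2.1344] -0.006624622026115617 14.660978178270337
75.0 [-0.7526  0.4978 -1.8672] -0.01594687621139944 14.722622458547288
90.0 [ 1.0575  0.6081 -2.0952] 0.041218931254790724 15.106924961737384
stop centre 651.2489624023438 235.73336791992188 size (15.341941833496094, 59.19465637207031) long dir [ 0.9992 -0.0387] top z 0.08819400559726069
local -0.001083569505126898 0.240122647157959 angle vs CX 0.38663641111686686 59.575
```

View pics/wA3.png

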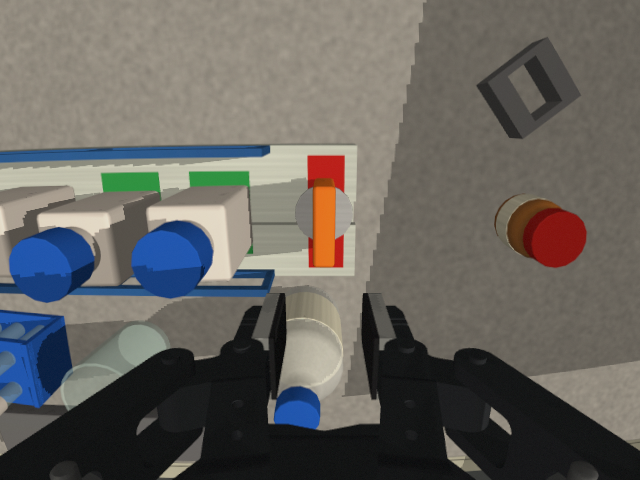

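Stop A is locked across the lane at the +240 mm mark, with the handle at px (324,222). Next is stop B.

```bash
cat > t.py <<'E'
from s2 import *
o=bot.get_obs();bot.line_to(np.array(o['ee_pos'])+[0,0,.08],max_speed=.2)
C=[]
for s in (-1,1):
    hover((.5264,-.3879),(.0,s*1.,0),.22 if s<0 else .17);im=snap('wrist');C.append(orange(im))
c=(C[0][0]+C[1][0])/2;e=C[0][1]*np.sign(C[0][1][0])+C[1][1]*np.sign(C[1][1][0]);e/=np.linalg.norm(e)
print(c,e)
if np.linalg.norm(C[0][0]-C[1][0])<.004:
    R=frame(-UP,np.array([-e[1],e[0],0]));p=np.array([*c,.049])
    bot.command_gripper(.5,80);bot.move_pose(p+[0,0,.1],R);bot.line_to(p,max_speed=.12);print(F())
    bot.command_gripper(0,80);print('open mm',bot.get_obs()['opening']*85)
    bot.line_to(p+[0,0,.16],max_speed=.12)
    bot.move_pose(CO-.24*CY+[0,0,.16],frame(-UP,-CX))
    print(bot.get_obs()['opening']*85,F(),bot.get_obs()['clock'])
    im=snap('wrist');save(im,'wB2.png');redmid(im)
    for y in (-.25,-.255): print(y,slotedges(im,y))
    h=cv2.cvtColor(im['color'],cv2.COLOR_RGB2HSV);o=(h[...,0]>5)&(h[...,0]<18)&(h[...,1]>150)
    P,_=cloud(im,o);t=P[P[:,2]>np.percentile(P[:,2],90)-.004];x=(t-CO)@CX;y=(t-CO)@CY
    print('handle x',np.percentile(x,[1,99]),'y',np.percentile(y,[1,99]),'z',t[:,2].mean(),'TCP',bot.get_obs()['ee_pos'])
E
python3 t.py
```

```text
stop centre 672.0352783203125 -635.2793579101562 size (64.15968322753906, 9.75085735321045) long dir [0.9924 0.1232] top z 0.04621104637215877
stop centre 582.0311279296875 -557.6851196289062 size (38.51479721069336, 245.53404235839844) long dir [ 0.6644 -0.7474] top z 0.058897043728013326
[ 0.627  -0.5965] [ 0.9358 -0.3526]
```

The colour filter picked up the orange block in the background, and the guard stopped the grasp. I'll restrict it to the neighbourhood of the stop.

```bash
python3 - <<'E'
s=open('s.py').read()
s=s.replace("    k=max(blobs(o,50),key=lambda b:b[0].sum())[0]\n    P,_=cloud(im,k);","    P,_=cloud(im,o);e=np.array(bot.get_obs()['ee_pos']);P=P[np.linalg.norm(P[:,:2]-e[:2],axis=1)<.07];")
open('s.py','w').write(s)
E
sed -i '/^o=bot.get_obs();bot.line_to/d' t.py; python3 t.py
```

```text
stop centre 529.6297607421875 -388.68890380859375 size (59.67102813720703, 15.63398551940918) long dir [1.     0.0079] top z 0.08226735930762026
stop centre 528.9677124023438 -418.1006774902344 size (59.81621551513672, 74.34127807617188) long dir [ 0.0078 -1.    ] top z 0.0823036989369449
[ 0.5293 -0.4034] [ 0.7126 -0.7015]
```

```bash
sed -i 's/<.07\]/<.04]/' s.py; sed -i 's/hover((.5264,-.3879)/hover((.5293,-.3885)/' t.py; python3 t.py
```

```text
stop centre 529.780029296875 -388.59527587890625 size (59.166725158691406, 15.513528823852539) long dir [1.     0.0076] top z 0.0822949971102953
stop centre 528.6039428710938 -388.8153076171875 size (59.43818664550781, 15.757981300354004) long dir [0.9999 0.0102] top z 0.08220068826920111
[ 0.5292 -0.3887] [1.     0.0089]
[0.6064 0.6639 1.1057]
open mm 14.69844707181534
15.079903692169333 [-0.3086  0.5549 -1.7775] 82.0833
  red local x,y 0.03189210359675767 -0.23964725661133846
  red local x,y -0.030928460641825438 -0.2394810102414265
-0.25 [(np.float64(-55.5), 12), (np.float64(-48.0), 31), (np.float64(-40.5), 6), (np.float64(-11.5), 31), (np.float64(-9.5), 18), (np.float64(9.5), 7), (np.float64(12.5), 23), (np.float64(40.5), 6), (np.float64(48.5), 30), (np.float64(56.5), 24), (np.float64(63.5), 11)]
-0.255 [(np.float64(-55.5), 11), (np.float64(-10.0), 23), (np.float64(-5.0), 14), (np.float64(5.5), 17), (np.float64(10.5), 9), (np.float64(34.5), 6), (np.float64(39.0), 9), (np.float64(56.5), 22), (np.float64(64.0), 11)]
handle x [-0.0067  0.0084] y [-0.2717 -0.2143] z 0.19124495803631555 TCP [ 0.6366 -0.2448  0.1601]
```

```bash
cat > v.py <<'E'
from s2 import *
p,f0=seat(-.24,-.0003,frame(-UP,-CX));z=bot.get_obs()['ee_pos'][2];print('TCP z',z)
if p is not None:
    p=np.array(p);p[2]=.0568
    twist(p,-CX,CY,0)
    bot.line_to(p+[0,0,.16],max_speed=.15)
    im=snap('wrist');save(im,'wB3.png');c,e=orange(im);c=np.array([*c,0])-CO;print('local',c@CX,c@CY,'angle',np.degrees(np.arccos(abs(e@CX[:2]))))
    bot.move_pose([.33,.3,.35],frame(-UP,CY))
    im=uprights();save(im,'tEnd.png');print(bot.get_obs()['clock'])
E
python3 v.py
```

```text
f0 [ 0.789  -0.1344 -1.264 ]
dx 0 z 0.054 f [-8.7854  2.258  20.447 ]
TCP z 0.05575223011911569
F before [ 0.1569 -0.6507 -1.8382]
15.0 [-0.2329 -0.1481 -1.7375] -0.01771379981907102 14.782655920483213
30.0 [ 0.1547  0.4302 -1.7739] -0.06878636405915245 14.299620571667518
45.0 [-0.215  -0.0268 -2.0167] 0.009567646359124889 14.564058811618903
60.0 [-0.1149  0.8153 -2.8201] 0.02572545976466263 15.03199620168317
75.0 [-0.1714 -0.7364 -2.207 ] 0.021081124127562013 14.883289778444395
90.0 [ 0.1274  0.3779 -2.1308] 0.009657878775198551 15.24293334749794
stop centre 636.1976928710938 -244.47474670410156 size (15.366677284240723, 60.80691146850586) long dir [ 0.9997 -0.0248] top z 0.08823021738922097
local -0.0006643110853271151 -0.24032041012536623 angle 0.43735800018141485
upright -0.076 n 231 x -0.0026 y -0.0754 z 0.1631
upright 0 n 230 x -0.0025 y 0.0003 z 0.1623
upright 0.076 n 235 x 0.0032 y 0.0759 z 0.1648
upright 0.152 n 226 x -0.0006 y 0.1511 z 0.1638
95.1583
```

View pics/tEnd.png

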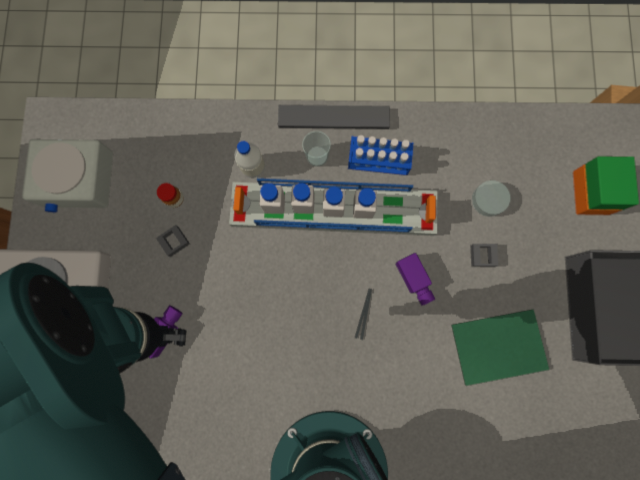

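Four bottles stand in the lane at px (270,197), (303,197), (334,200) and (366,200). Both stops lie across the lane at (239,204) and (430,212), the bystanders are where they were, and the gripper is clear at z = 0.35 m. I'm handing the job in.

```bash
python3 -c "
from rig import bot
bot.hold(.5);print(bot.get_obs()['contact_force'],bot.get_obs()['clock']);bot.sign_off()"
```

```text
[0.2772129  0.51191185 0.39018517] 95.6583
the job is handed in; nothing more can be done
```

The job is done and handed in at about 96 s on the robot's clock; the hand-in gives no verdict.

- **Bottles:** Only two tipped white bottles were on the bench. I gripped each by its cap and stood it up, one at +76 mm and one at +152 mm along the lane. The first was then found about 23 mm from where I had placed it, probably the announced knock, so I moved it back. The last check shows both upright, within 4 mm of the middle of their places.
- **Neighbours:** Both still stand where they were, to within about 1 mm of their first measurement in the lane.
- **End stops:** Both dropped in at the first try and turned freely. The last check shows them at about y = ±240 mm and x within about 1 mm of centre. The handles are within 0.5° of straight across, and their tops are at 88 mm (87 mm expected when seated).
- **Bystanders:** They look unmoved in the final picture; I did not measure them.

**Checks that failed or disagreed:**
- **Colour filter:** For stop B it first picked up another orange object. The check caught this before any grasp, and I narrowed the search.
- **Top camera:** It read cap tops about 6 mm too high and differed by a few millimetres from the gripper's position across the lane. I used the wrist camera for fitting the stops into the slot.

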